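# Unload the panel cassette onto the leaning rack

## Robot

A 6-joint arm with a two-finger parallel gripper is mounted at the origin on a cart in front of the work surface, level with it; the furniture and walls round the work are solid. World frame = base frame: x ahead of the robot, y to its left, z up, the work surface at z = 0. Lengths are in m, angles in degrees, forces in N, time in s.
With the tool pointing down it reaches from about 0.325 to 0.775 m from the base axis. Payload 5.5 kg.
Tool frame: the origin (TCP) lies at the centre of the arm's flange, where the gripper is bolted on; the fingertips stand 182 mm ahead of it and the grasp point (between the pads) lies 163 mm ahead of it; z points along the fingers, y is the direction in which the jaws open and shut (so a half turn about z gives the same grasp; the last joint's range is limited). The gripper opens to 88 mm and grips with 3 to 60 N. Pads are 20 mm wide; open, the fingers measure 115 mm over their backs; the gripper's body (75 mm by 178 mm) begins 61 mm behind the grasp point.
Start: joints at [64.704, 5.22, 70.514, -0, 104.267, -3.249], TCP at [0.225, 0.556, 0.405] pointing down, gripper open.
Joint ranges: [-164.24, 164.24], [-49.07, 125.15], [9.68, 141.18], [-86.29, 266.29], [3.28, 154.24], [-151.56, 151.56]. Speed limits (degrees/s): [147.25, 147.25, 172.46, 180, 180, 180].

## Interface

Orientations are given as [roll, pitch, yaw] about the fixed x, y, z axes, in that order (R = Rz(yaw) Ry(pitch) Rx(roll)).
In Python, from station import r gives the robot as it stands. The module is installed in compiled form; this text tells all that it offers. Calls block until the motion is done:
- r.reach(position, orientation): joint-space move of the TCP to a pose.
- r.servo_line(position, rotation=None, speed=0.15): straight line of the TCP; rotation=None keeps the orientation; speed is the mean speed in m/s.
- r.move_joints(angles): joint-space move.
- r.let_go() and r.grab(squeeze=None): open the fingers fully, or close them until they stop; squeeze is the grip in N (None keeps the last).
- r.wait(seconds).
- r.inverse_kinematics(position, orientation): joint angles nearest the present ones, or None.
- r.sense(): the state.
- r.snapshot(name): name is "scene" or "top"; returns a dict with "frame" (480x640x3 uint8, red, green, blue), "fx", "fy", "cx", "cy" (pixels), "R" (3x3) and "t" (3): a world point X has camera coordinates R X + t. Camera axes: x right, y down, z forward; pixel columns grow to the right and rows downward; lengths in m; the calibration is good to about 2 mm. A picture is of the moment at which its call begins. There is no depth.
A pose or a line that the arm cannot do raises r.IKError and nothing moves.
- r.hand_in(): hands the job in, once; it reports no verdict.
The state is a dict: "clock": time; "joints": joint angles; "joint_vel": joint speeds; "joint_torque": joint torques, N m; "tcp_pos": TCP position; "orientation": TCP orientation; "contact_force": force on the tool from outside, world axes, zero at the start; "torque": the same for the moment, N m; "opening": finger opening in m.
Only numpy, scipy, OpenCV 4.12 (cv2) and the standard library are available. Lean on these libraries where they do the work, as an engineer would, in place of code of your own. Each camera call takes 0.05 s, during which the arm holds its last target.

## Task

Swing the cassette's retaining bar well open (at least 70 degrees), then slide every panel straight up out of its slot and lean them all side by side on the dark rack, each with its lower edge in the groove behind the ridge and its face resting back on the sloping back. When all the panels are on the rack, swing the bar back to its stop over the empty cassette. Put the brass brush that lies on the rack's foot into the nearer green tray, the one just behind the rack, and leave the loupe and the roll of tape where they are.

Things in the scene. Friction and masses are not known exactly. Their poses are not given: they have to be found in the camera images.
- cassette: Fixed grey slotted holder, 236 x 100 mm. Origin on the bench below the middle of its slots; slots across it at own x = -75, -25, 25, 75 mm, each for one upright panel with its x along the cassette's x. Slot floor 12 mm up; side grooves 9 mm wide reach 76 mm up, so a panel (top at 132 mm) stands out 56 mm and must rise 66 mm to come free.
- retainer_pivot (a point): Vertical pivot axis of the retaining bar, on a post 18 mm thick at x = -120 mm in the cassette's frame; 140 mm above the bench (the bar's underside).
- retainer (a joint): Angle of the aluminium retaining bar, rad: 0 = closed on its stop, lying along the cassette's +x 8 mm above the panels so none can come out; grows as it swings counter-clockwise from above (to +y), up to 1.8. Friction 0.04 N m; stays where left; starts below 0.1. Bar 16 mm wide, 8 mm thick, reaches 218 mm from the pivot.
- retainer_handle (a point): Middle of the black upright round handle on the bar, 15 mm in diameter, 38 mm tall (148 to 186 mm above the bench), 165 mm from the pivot; the point is 167 mm above the bench.
- rack: Fixed dark rack. Origin on the bench under the line where back meets foot plate. Foot plate 8 mm thick, own x -105 to 45 mm, 330 mm along y. Flat back 68 mm high along its slope rises from x = 0, z = 8 mm, leaning 18 deg from vertical to +x; front faces -x. Ridge at x -19 to -15 mm, top 14 mm up; panels stand in the groove between ridge and back, room for 4 (y = -123, -41, 41, 123 mm).
- green_tray: Nearer of two green trays (beyond the rack), fixed, open, 126 (x) x 196 (y) x 30 mm, inside 104 x 174 mm, floor 2 mm up; origin under its centre.
- brass_brush: Loose brass wire brush, wooden handle, 19 mm wide (x), 175 mm long (y), 22 mm high (z), 0.045 kg; origin at the middle of its underside. Starts on the rack's foot plate in front of the ridge, roughly along the rack. A bar along its whole length from 13 to 22 mm up; below that solid only from y = -85 to 40 mm.
- loupe: Loose black loupe, 34 mm in diameter, 31 mm tall, a bystander; origin at the centre of its underside.
- tape_1: Loose roll of masking tape, 100 mm across, 25 mm high, a bystander; origin at the centre of its underside.
- panel_0: Aluminium panel 6 mm thick, 70 mm wide, 120 mm tall, 0.14 kg, all alike; origin at the middle of its lower edge (mid thickness), x square to its faces, y along its width, z up its height. Starts upright in a cassette slot. Three or all of the four panels are present (None from the start = absent).
- panel_1: Aluminium panel 6 mm thick, 70 mm wide, 120 mm tall, 0.14 kg, all alike; origin at the middle of its lower edge (mid thickness), x square to its faces, y along its width, z up its height. Starts upright in a cassette slot. Three or all of the four panels are present (None from the start = absent).
- panel_2: Aluminium panel 6 mm thick, 70 mm wide, 120 mm tall, 0.14 kg, all alike; origin at the middle of its lower edge (mid thickness), x square to its faces, y along its width, z up its height. Starts upright in a cassette slot. Three or all of the four panels are present (None from the start = absent).
- panel_3: Aluminium panel 6 mm thick, 70 mm wide, 120 mm tall, 0.14 kg, all alike; origin at the middle of its lower edge (mid thickness), x square to its faces, y along its width, z up its height. Starts upright in a cassette slot. Three or all of the four panels are present (None from the start = absent).
Mind the look-alikes: they are no part of the job. Leave any pink or red look-alike of the panel_1 alone.

How it is judged:
By the outcome, as a careful person would: the job done as asked, in the order asked, and still so for the second after the job is handed in, with the robot touching nothing.
Of panel_0, panel_1, panel_2, panel_3 only 3 to 4 are there at a start; the rules pass over those that are not, and their reading is None.
At some moment in a run one of brass_brush may be knocked a few centimetres aside while the robot is not near it.
It also fails if it takes over 210 s, if anything falls off the work surface, if the arm or the gripper's body presses on something with over 40 N, if the wrist force passes 120 N, or if a joint passes its speed limit or range.

## Working session

There is one attempt and no reset: what is moved stays moved. The work goes in short steps, each a Python script; the robot and the scene stay as the last script left them, time stands still between calls to the robot, and variables do not carry over. Pictures are saved under pics/ and viewed, and the job is handed in when it is done.

```bash
mkdir -p pics; ls
python3 - <<'E'
from station import r
import cv2,json,numpy as np
for n in ("scene","top"):
    s=r.snapshot(n)
    cv2.imwrite(f"pics/{n}0.png",s["frame"][:,:,::-1])
    print(n,s["fx"],s["fy"],s["cx"],s["cy"],np.round(s["R"],4).tolist(),np.round(s["t"],4).tolist())
print(r.sense())
E
```

```text
pics
scene 466.7413973029163 466.7413973029163 319.877610491408 233.81493058197287 [[0.5524, -0.8335, 0.002], [-0.6118, -0.4071, -0.6782], [0.5661, 0.3734, -0.7349]] [-0.3393, 0.4254, 0.8856]
top 480.975140928063 480.975140928063 322.4808538101759 237.73995708134063 [[0.006, -1.0, -0.0007], [-0.9812, -0.0058, -0.193], [0.193, 0.0019, -0.9812]] [-0.0145, 0.6277, 1.0255]
{'clock': 0.1, 'joints': array([ 6.47028560e+01,  5.25979584e+00,  7.05732517e+01,  1.95490687e-03,
        1.04267488e+02, -3.25046622e+00]), 'joint_vel': array([ 0.01684119, -0.08468605, -0.15933932, -0.08096512, -0.1753648 ,
        0.08062918]), 'joint_torque': array([ 1.19936696e-03, -4.47857130e+01, -4.07570422e+01,  6.99060224e-02,
        2.84140126e-02, -1.01174510e-04]), 'tcp_pos': array([0.22525581, 0.5561738 , 0.40362625]), 'orientation': array([-1.79899734e+02, -7.59284761e-03,  1.57953796e+02]), 'contact_force': array([-0.63234201, -0.62354759, -0.49624607]), 'torque': array([-0.00443931, -0.00814204,  0.01071283]), 'opening': 0.08785946874005901}
```

View pics/scene0.png

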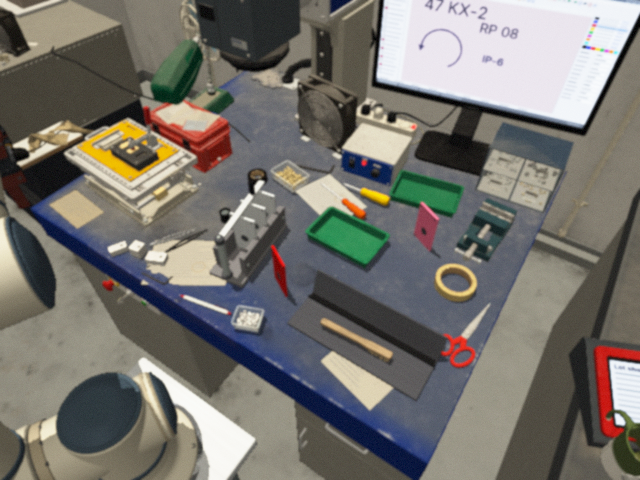

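View pics/top0.png

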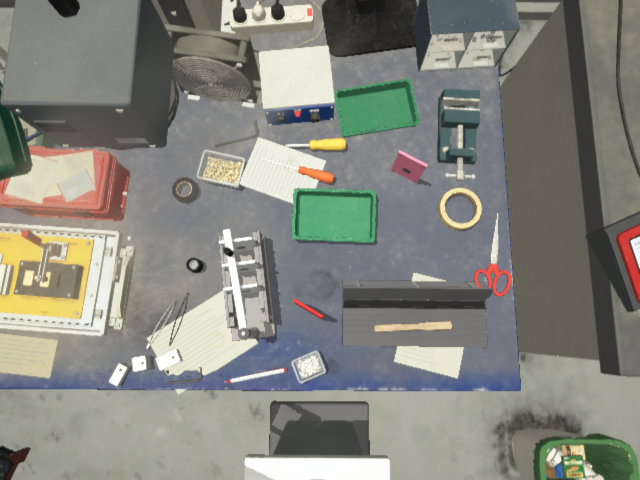

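```bash
cat > h.py <<'E'
import numpy as np,cv2
def crop(img,x0,y0,x1,y1,out,k):
    c=img[y0:y1,x0:x1]; cv2.imwrite(out,cv2.resize(c,None,fx=k,fy=k,interpolation=cv2.INTER_CUBIC))
def ray(s,u,v):
    d=s["R"].T@np.array([(u-s["cx"])/s["fx"],(v-s["cy"])/s["fy"],1.]); o=-s["R"].T@s["t"]; return o,d
def atz(s,u,v,z):
    o,d=ray(s,u,v); return o+d*(z-o[2])/d[2]
def proj(s,X):
    c=s["R"]@np.array(X,float)+s["t"]; return np.array([s["fx"]*c[0]/c[2]+s["cx"],s["fy"]*c[1]/c[2]+s["cy"]])
def tri(s1,p1,s2,p2):
    o1,d1=ray(s1,*p1);o2,d2=ray(s2,*p2)
    d1/=np.linalg.norm(d1);d2/=np.linalg.norm(d2)
    A=np.stack([d1,-d2],1);t=np.linalg.lstsq(A,o2-o1,rcond=None)[0]
    a=o1+d1*t[0];b=o2+d2*t[1];return (a+b)/2,np.linalg.norm(a-b)
E
python3 - <<'E'
from station import r
import pickle,cv2
from h import *
S={n:r.snapshot(n) for n in("scene","top")}
pickle.dump(S,open("s0.pkl","wb"))
a=S["scene"]["frame"][:,:,::-1];b=S["top"]["frame"][:,:,::-1]
crop(b,200,220,340,360,"pics/c1.png",5)
crop(a,190,160,320,310,"pics/c2.png",4)
crop(b,330,260,530,360,"pics/c3.png",4)
crop(a,270,240,490,400,"pics/c4.png",3.5)
E
```

```text
(no output)
```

View pics/c1.png

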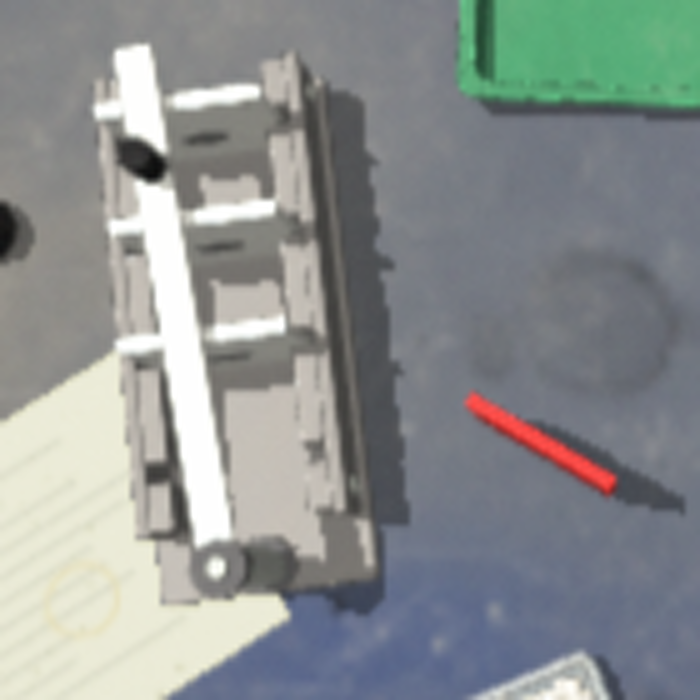

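View pics/c2.png

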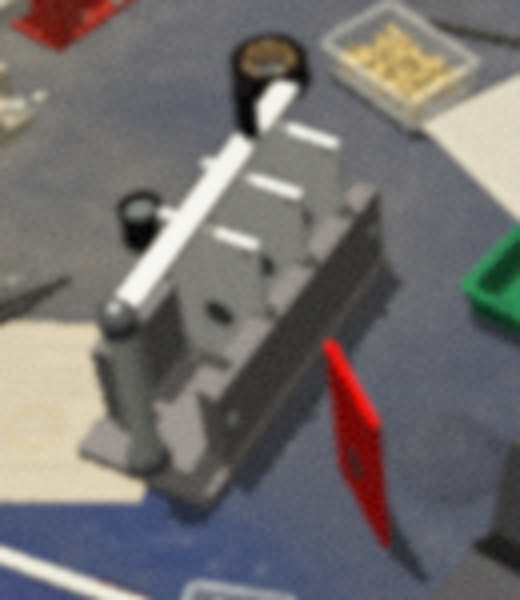

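View pics/c3.png

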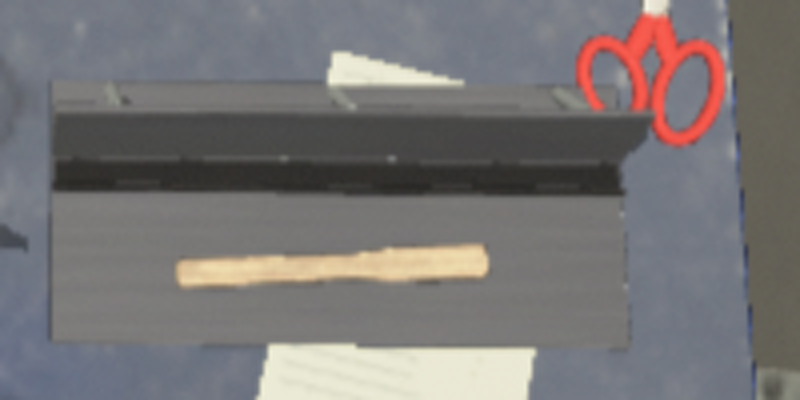

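View pics/c4.png

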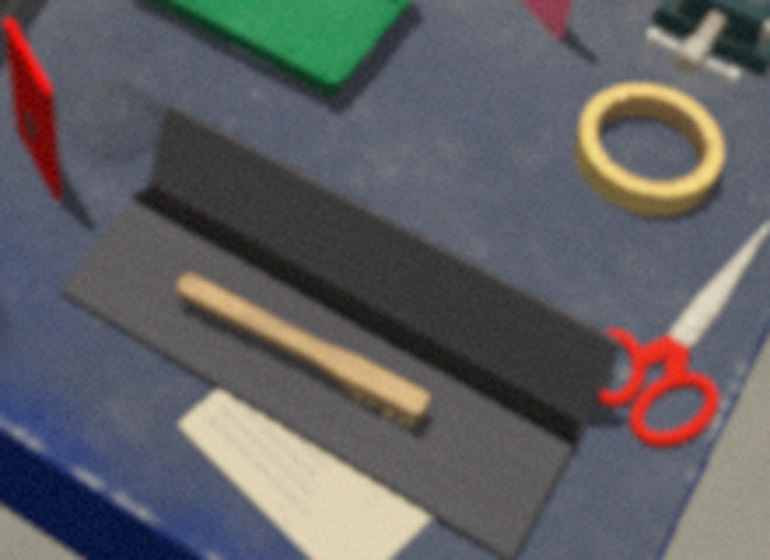

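Run:
```python
import pickle
from h import *
S=pickle.load(open("s0.pkl","rb"));T=S["top"];C=S["scene"]
t1=lambda u,v:(200+u/5,220+v/5); c2=lambda u,v:(190+u/4,160+v/4)
print("cams",-T["R"].T@T["t"],-C["R"].T@C["t"])
for n,a,b,cr in [("far",(97,110),(260,92),(338,145)),("mid",(110,230),(275,208),(300,192)),("near",(118,350),(285,325),(258,244))]:
    L=atz(T,*t1(*a),.132);R=atz(T,*t1(*b),.132)
    print(n,L.round(4),R.round(4),((L+R)/2).round(4),"w",np.linalg.norm(L-R).round(4),"ang",np.degrees(np.arctan2(*(L-R)[:2][::-1])).round(1),"tri R",[np.round(q,4) for q in tri(T,t1(*b),C,c2(*cr))])
print("pivot top",tri(T,t1(217,568),C,c2(118,316)), atz(T,*t1(217,568),.15))
print("bar tip", tri(T,t1(133,46),C,c2(286,88)))
print("loupe",tri(T,(194.5,265),C,(224.5,212)), atz(T,194.5,265,.031))
t3=lambda u,v:(330+u/4,260+v/4); c4=lambda u,v:(270+u/3.5,240+v/3.5)
print("back top L",tri(T,t3(54,114),C,c4(170,108)))
print("back top R",tri(T,t3(652,114),C,c4(618,352)))
print("foot FL",tri(T,t3(50,341),C,c4(63,291)))
print("foot FR",tri(T,t3(628,348),C,c4(515,558)))
print("brush L",tri(T,t3(178,272),C,c4(184,284)))
print("brush R",tri(T,t3(488,260),C,c4(425,405)))
for p in [(292,193),(374,190),(377,242),(294,240)]: print("tray rim",atz(T,*p,.03).round(4))
for p in [(184,189)]: print("blk",atz(T,*p,.03).round(4))
print("tape",atz(T,460.5,209,.025))
for p in [t1(470,400),t1(612,488)]: print("red",atz(T,*p,.12))
```

```text
cams [ 0.41808852 -0.01278428  1.12732127] [-0.0536206  -0.44034739  0.94000226]
far [0.6034 0.2061 0.132 ] [0.6116 0.1377 0.132 ] [0.6075 0.1719 0.132 ] w 0.0689 ang 96.8 tri R [array([0.6115, 0.1372, 0.1338]), np.float64(0.0007)]
mid [0.5526 0.1983 0.132 ] [0.5622 0.1297 0.132 ] [0.5574 0.164  0.132 ] w 0.0692 ang 98.0 tri R [array([0.5619, 0.1287, 0.1369]), np.float64(0.001)]
near [0.5027 0.1926 0.132 ] [0.5134 0.124  0.132 ] [0.508  0.1583 0.132 ] w 0.0695 ang 98.9 tri R [array([0.5135, 0.123 , 0.1355]), np.float64(0.0013)]
pivot top (array([0.41542388, 0.14505891, 0.14783759]), np.float64(0.002145668968239837)) [0.41469092 0.14549555 0.15      ]
bar tip (array([0.62819769, 0.19006452, 0.14396292]), np.float64(0.0009995991615235535))
loupe (array([0.56688128, 0.28277672, 0.03482705]), np.float64(0.002231680485746412)) [0.56816231 0.28298157 0.031     ]
back top L (array([ 0.51440499, -0.05944295,  0.06917835]), np.float64(0.004728562109232708))
back top R (array([ 0.51499246, -0.38754921,  0.0628912 ]), np.float64(0.0013546057589749378))
foot FL (array([ 0.39023926, -0.05856002,  0.00510174]), np.float64(0.0021353804736512602))
foot FR (array([ 0.38855613, -0.38651174,  0.00887667]), np.float64(0.0028156204659059046))
brush L (array([ 0.42875987, -0.12951595,  0.02523276]), np.float64(0.0011069720261033863))
brush R (array([ 0.43575553, -0.30184303,  0.03178566]), np.float64(0.0007706608961831783))
tray rim [0.7415 0.0621 0.03  ]
tray rim [ 0.75   -0.1322  0.03  ]
tray rim [ 0.6246 -0.1373  0.03  ]
tray rim [0.6282 0.0554 0.03  ]
blk [0.7499 0.3186 0.03  ]
tape [ 0.70604344 -0.33642583  0.025     ]
red [0.48379789 0.04760726 0.12      ]
red [ 0.44799671 -0.01172659  0.12      ]
```

```bash
cat > scene.py <<'E'
import numpy as np
from scipy.spatial.transform import Rotation as Ro
CO=np.array([.5328,.1610]);CY=np.radians(8.0)
RO=np.array([.4942,-.2225]);RY=0.0
TO=np.array([.686,-.038]);TY=np.radians(2.6)
def rot(a):return np.array([[np.cos(a),-np.sin(a)],[np.sin(a),np.cos(a)]])
def w(o,a,x,y,z):
    return np.r_[o+rot(a)@[x,y],z]
PIV=w(CO,CY,-.12,0,0)[:2]
E
python3 - <<'E'
import pickle
from h import *; from scene import *
S=pickle.load(open("s0.pkl","rb"))
im={n:np.ascontiguousarray(cv2.resize(S[n]["frame"][:,:,::-1],None,fx=4,fy=4,interpolation=cv2.INTER_CUBIC)) for n in S}
def pl(pts,col,close=True):
    for n in S:
        p=np.array([proj(S[n],q)*4+1.5 for q in pts]); cv2.polylines(im[n],[np.round(p*8).astype(int).reshape(-1,1,2)],close,col,1,cv2.LINE_AA,3)
for x in(-.025,.025,.075):
    pl([w(CO,CY,x+a,b,.132) for a,b in((-.003,-.035),(.003,-.035),(.003,.035),(-.003,.035))],(0,0,255))
B=np.radians(12.0)
pl([w(PIV,B,a,b,.148) for a,b in((0,-.008),(.218,-.008),(.218,.008),(0,.008))],(255,0,0))
for z in(.148,.186): pl([w(PIV,B,.165+.0075*np.cos(t),.0075*np.sin(t),z) for t in np.linspace(0,6.28,20)],(0,255,0))
pl([w(RO,RY,a,b,.008) for a,b in((-.105,-.165),(-.105,.165))],(0,255,255))
pl([w(RO,RY,a,b,.014) for a,b in((-.015,-.165),(-.015,.165),(-.019,.165),(-.019,-.165))],(0,255,255))
pl([w(RO,RY,.021,b,.0727) for b in(-.165,.165)],(255,255,0))
pl([w(TO,TY,a,b,.03) for a,b in((-.063,-.098),(-.063,.098),(.063,.098),(.063,-.098))],(0,0,255))
t=im["top"];s=im["scene"]
cv2.imwrite("pics/o1.png",t[220*4:350*4,200*4:300*4]*1)
cv2.imwrite("pics/o2.png",t[180*4:350*4:1,285*4:485*4])
cv2.imwrite("pics/o3.png",cv2.resize(s[160*4:400*4,190*4:480*4],None,fx=.68,fy=.62))
E
```

```text
(no output)
```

View pics/o1.png

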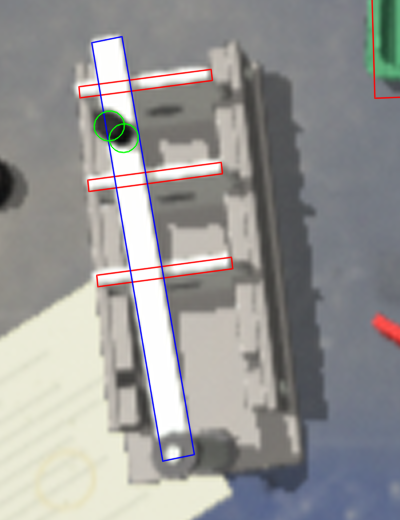

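View pics/o2.png

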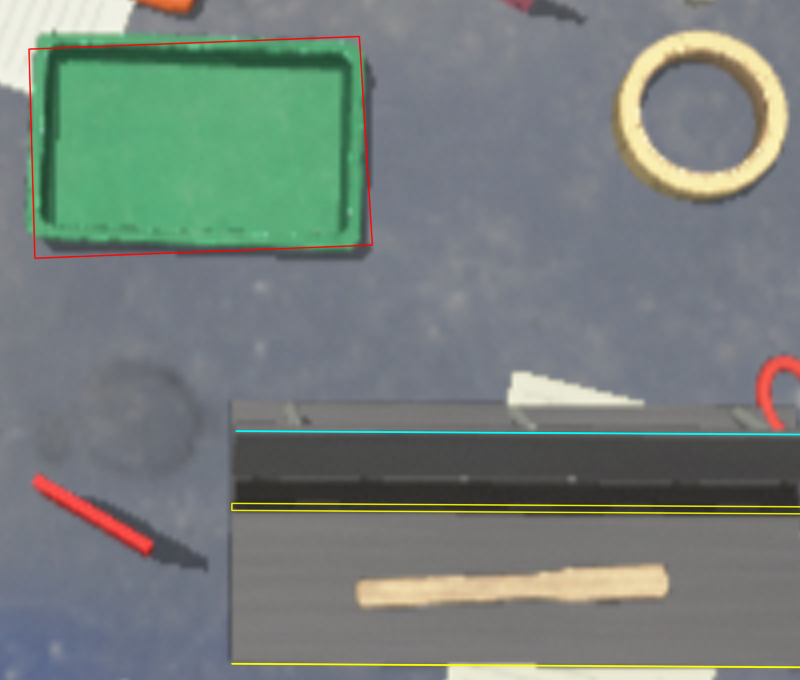

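View pics/o3.png

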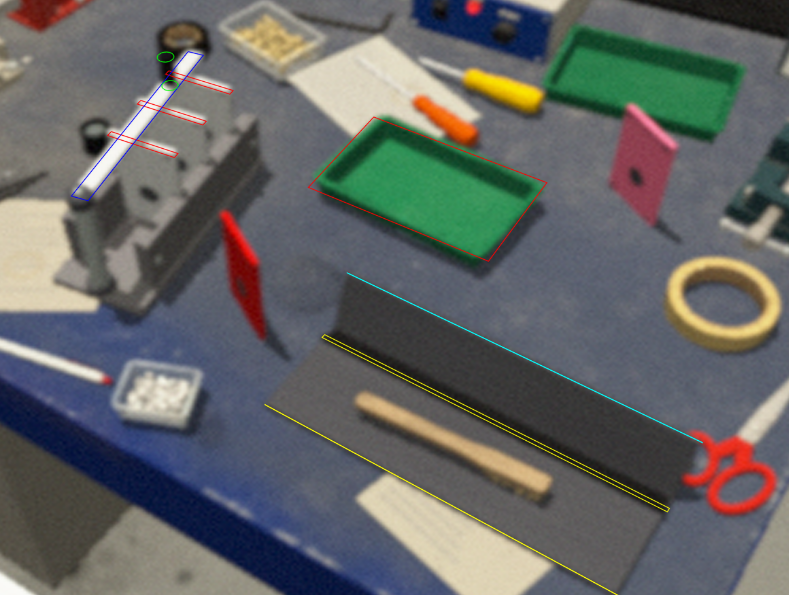

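Candidates:
- Panels: the silver ones in the cassette at top-view px (236,240), (239,264), (240,287), which I choose. The red panel at (308,308) and the pink one at (410,165) are look-alikes.
- Tray: the green tray at (335,215), just behind the rack, which I choose. The farther tray is at (376,107).
- Loupe: (194,265), with another black ring at (184,189). Both stay untouched.

The model overlays match both views to about 2 mm. The slot nearest the pivot is empty, so there are three panels.

First step is the bar.

```bash
cat > m.py <<'E'
from station import r
from h import *; from scene import *
def down(psi): return [180.,0.,psi]
def st(msg=""):
    s=r.sense(); print(msg,"t%.1f"%s["clock"],"tcp",s["tcp_pos"].round(4),"F",s["contact_force"].round(1),"op %.4f"%s["opening"],"j6 %.0f"%s["joints"][5]); return s
E
python3 - <<'E'
from m import *
st("0")
b=12.
h=w(PIV,np.radians(b),.165,0,0)[:2]; print(h)
r.reach([*h,.42],down(b)); st("above")
r.servo_line([*h,.173+.163],speed=.2); st("at")
r.grab(3); st("grab")
for b in np.arange(17,104,6.):
    h=w(PIV,np.radians(b),.165,0,0)[:2]
    r.servo_line([*h,.336],down(b),speed=.12)
    s=r.sense(); print(b,s["contact_force"].round(1),"%.4f"%s["opening"],round(s["clock"],1))
    if np.linalg.norm(s["contact_force"])>15: break
for n in("scene","top"): cv2.imwrite(f"pics/bar_{n}.png",r.snapshot(n)["frame"][:,:,::-1])
E
```

```text
0 t0.2 tcp [0.2252 0.5562 0.404 ] F [-0.7 -0.5 -0.5] op 0.0873 j6 -3
[0.57536219 0.17860466]
above t2.1 tcp [0.5751 0.1793 0.42  ] F [0.1 0.  0.9] op 0.0877 j6 92
at t2.6 tcp [0.5753 0.1791 0.3368] F [0.9 1.5 0.8] op 0.0876 j6 92
grab t3.7 tcp [0.5754 0.1786 0.3359] F [0.1 0.4 0.3] op 0.0149 j6 92
17.0 [-0.3 -0.3 -1.7] 0.0152 4.0
23.0 [ 1.3  0.6 -0.8] 0.0149 4.3
29.0 [ 2.2  1.2 -1.1] 0.0148 4.6
35.0 [ 2.2  0.8 -1.5] 0.0151 4.9
41.0 [ 0.7  1.2 -1.2] 0.0149 5.2
47.0 [ 0.7  0.1 -1.3] 0.0151 5.5
53.0 [ 0.2 -1.  -1.1] 0.0152 5.8
59.0 [ 0.7 -0.6 -0.7] 0.0147 6.0
65.0 [-0.6 -1.4 -0.6] 0.0146 6.3
71.0 [-1.3 -1.5 -0.1] 0.0149 6.6
77.0 [-1.5 -2.5  0. ] 0.0151 6.9
83.0 [-0.3 -1.8 -0.3] 0.0150 7.2
89.0 [-1.  -2.4 -0.6] 0.0149 7.5
95.0 [ 0.6 -2.6  0.9] 0.0149 7.8
101.0 [-0.1 -1.8  0.2] 0.0148 8.1
```

View pics/bar_top.png

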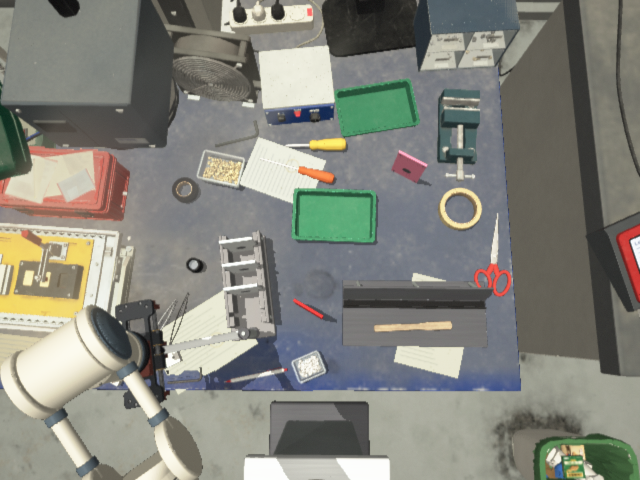

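Run:
```python
from m import *
r.let_go()
p=r.sense()["tcp_pos"]
r.servo_line([p[0],p[1],.43],speed=.2); st()
ps=98.
g=lambda x:w(CO,CY,x,0,0)[:2]
d=.016
r.reach([*g(.075+d),.40],down(ps)); st("above")
r.servo_line([*g(.075+d),.110+.163],speed=.12); st("down")
r.grab(3); st("grab")
for k in(.012,.008,.004,0.):
    r.servo_line([*g(.075+k),.273],speed=.03); st(k)
cv2.imwrite("pics/p1.png",r.snapshot("scene")["frame"][100:320,130:430,::-1])
```

```text
t10.0 tcp [0.3826 0.3063 0.4291] F [-0.2  0.1 -0.4] op 0.0875 j6 24
above t11.1 tcp [0.6223 0.1745 0.4002] F [-1.1 -0.7  0.9] op 0.0879 j6 5
down t12.3 tcp [0.6231 0.1737 0.2743] F [-0.1  0.1  0.4] op 0.0880 j6 5
grab t13.4 tcp [0.6222 0.1736 0.2729] F [-5.2 -1.2  1.8] op 0.0229 j6 5
0.012 t13.6 tcp [0.6181 0.173  0.273 ] F [-6.  -2.3  2.4] op 0.0149 j6 5
0.008 t13.9 tcp [0.6144 0.1725 0.273 ] F [-7.   0.1  2. ] op 0.0080 j6 5
0.004 t14.2 tcp [0.611 0.172 0.273] F [-0.2  0.2  0.6] op 0.0060 j6 5
0.0 t14.5 tcp [0.6074 0.1714 0.2732] F [ 3.3  1.1 -1.6] op 0.0073 j6 5
```

Run:
```python
from m import *
g=lambda x:w(CO,CY,x,0,0)[:2]
r.servo_line([*g(.0775),.273],speed=.03); st("c")
r.grab(25); st("g")
for z in (.28,.30,.33,.36,.40):
    r.servo_line([*g(.0775),z],speed=.15); st(z)
for n in("scene","top"): cv2.imwrite(f"pics/p2{n}.png",r.snapshot(n)["frame"][:,:,::-1])
```

```text
c t14.8 tcp [0.6094 0.1718 0.2731] F [-0.9 -0.5  2. ] op 0.0058 j6 5
g t15.0 tcp [0.6093 0.1718 0.2731] F [-2.5 -0.7  2.9] op 0.0058 j6 5
0.28 t15.3 tcp [0.6096 0.1718 0.2804] F [-0.6  0.2 -1.2] op 0.0062 j6 5
0.3 t15.5 tcp [0.6096 0.1718 0.3008] F [ 0.7  0.4 -2.4] op 0.0058 j6 5
0.33 t15.9 tcp [0.6094 0.1718 0.3298] F [ 0.3  0.  -2. ] op 0.0056 j6 5
0.36 t16.2 tcp [0.6095 0.1718 0.3597] F [-0.   0.5 -1.8] op 0.0059 j6 5
0.4 t16.7 tcp [0.6096 0.1718 0.3993] F [-0.  -0.3 -2.1] op 0.0063 j6 5
```

View pics/p2scene.png

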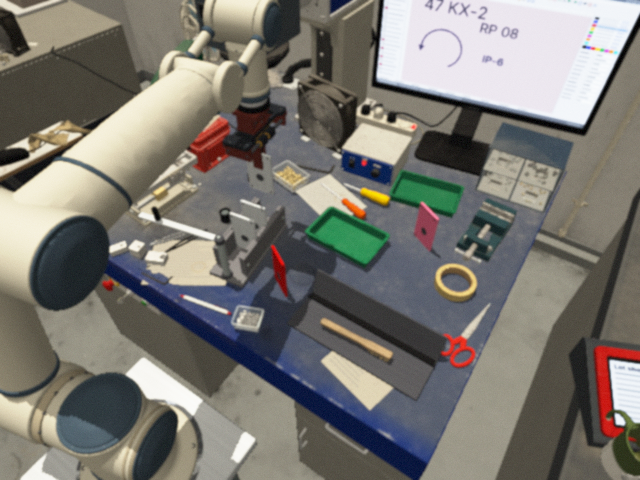

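```bash
cat >> m.py <<'E'
a=np.radians(18); U=np.array([np.sin(a),0,np.cos(a)]); N=np.array([-np.cos(a),0,np.sin(a)])
Y=np.array([np.cos(a),0,-np.sin(a)]); Z=-U; X=np.cross(Y,Z)
TILT=Ro.from_matrix(np.stack([X,Y,Z],1)).as_euler("xyz",degrees=True).tolist()
def tcp(y,off,up,h=.098):
    b=np.array([RO[0]-.00285,RO[1]+y,.0089]); return b+(h+.163)*U+off*N+up*U
def lim(d): return np.linalg.norm(d)
E
python3 - <<'E'
from m import *
print(TILT)
y=.123
p=r.sense()["tcp_pos"]
r.servo_line([p[0],p[1],.46],speed=.25)
r.reach(tcp(y,.005,.12),TILT); st("pre"); print(tcp(y,.005,.12))
r.servo_line(tcp(y,.005,.03),speed=.15); st("d")
for n in("scene","top"): cv2.imwrite(f"pics/p3{n}.png",r.snapshot(n)["frame"][:,:,::-1])
E
```

```text
[-162.0, 1.2722218725854067e-14, 90.0]
pre t18.3 tcp [ 0.6045 -0.0985  0.3731] F [ 0.4  0.4 -1.8] op 0.0058 j6 -13
[ 0.60433019 -0.0995      0.37279762]
d t19.0 tcp [ 0.5769 -0.0989  0.2886] F [-0.2  0.1 -1. ] op 0.0060 j6 -13
```

View pics/p3scene.png

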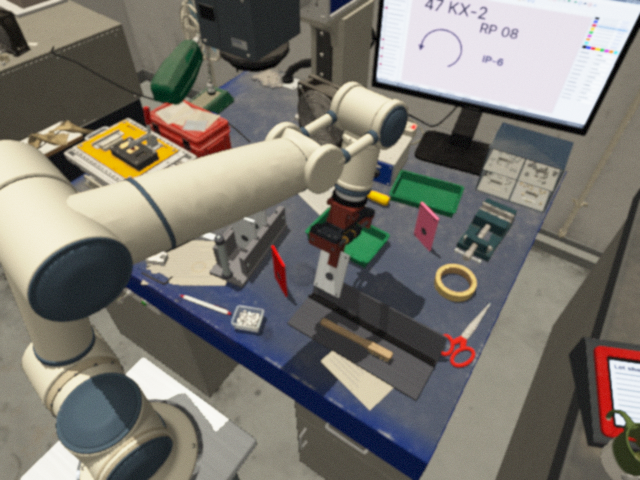

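View pics/p3top.png

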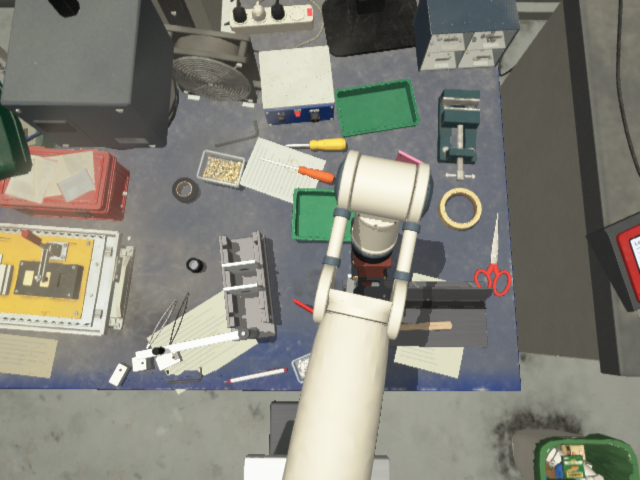

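```bash
cat >> m.py <<'E'
def place(y):
    f0=r.sense()["contact_force"]
    up=.02
    while True:
        r.servo_line(tcp(y,.005,up),speed=.05)
        s=r.sense(); df=s["contact_force"]-f0
        if df@U>3: print("floor up",up,df.round(1)); break
        if up<-.004: print("no floor?"); break
        up-=.002 if up<.008 else .006
    up+=.001; off=.005
    while True:
        r.servo_line(tcp(y,off,up),speed=.03)
        s=r.sense(); df=s["contact_force"]-f0
        if df@N>3: print("back off",off,df.round(1)); break
        if off<-.006: print("no back?",df.round(1)); break
        off-=.0015
    return off,up
E
python3 - <<'E'
from m import *
print(place(.123)); st()
cv2.imwrite("pics/p4.png",cv2.resize(r.snapshot("scene")["frame"][180:380,270:470,::-1],None,fx=3,fy=3))
E
```

```text
floor up -0.004 [-0.1  0.3 11.4]
back off 0.0035 [-2.7 -0.1 11.6]
(0.0035, -0.003)
 t21.5 tcp [ 0.5675 -0.0996  0.2569] F [-1.2  0.3  8.7] op 0.0057 j6 -13
```

View pics/p4.png

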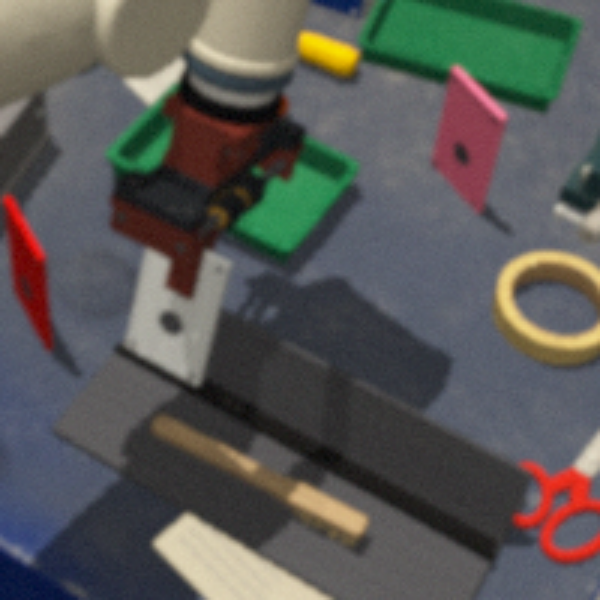

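Run:
```python
from m import *
y=.123
r.servo_line(tcp(y,.0035,-.0015),speed=.03); st("up")
off=.0035
while off>-.006:
    off-=.0015
    r.servo_line(tcp(y,off,-.0015),speed=.03); s=st(off)
    if s["contact_force"][0]<-4: break
```

```text
up t21.8 tcp [ 0.5681 -0.0995  0.257 ] F [-0.1 -0.1  4.7] op 0.0057 j6 -13
0.002 t22.1 tcp [ 0.5691 -0.0996  0.2567] F [-4.8  0.3  8.2] op 0.0059 j6 -13
```

Run:
```python
from m import *
r.let_go(); st("rel")
r.servo_line(tcp(.123,.002,.11),speed=.2)
g=lambda x:w(CO,CY,x,0,0)[:2]
r.reach([*g(.0415),.42],down(98)); st("above")
for n in("scene","top"): cv2.imwrite(f"pics/p5{n}.png",r.snapshot(n)["frame"][:,:,::-1])
```

```text
rel t23.4 tcp [ 0.5697 -0.0995  0.2563] F [-0.7  0.4  0.8] op 0.0874 j6 -13
above t25.1 tcp [0.5742 0.1659 0.419 ] F [ 0.9 -0.5  0. ] op 0.0882 j6 5
```

View pics/p5scene.png

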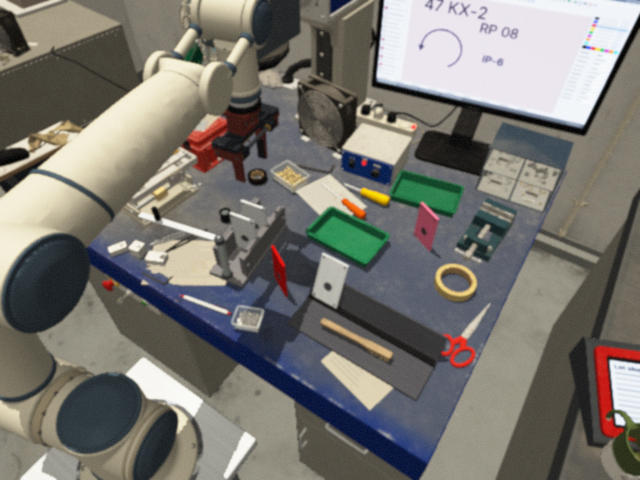

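View pics/p5top.png

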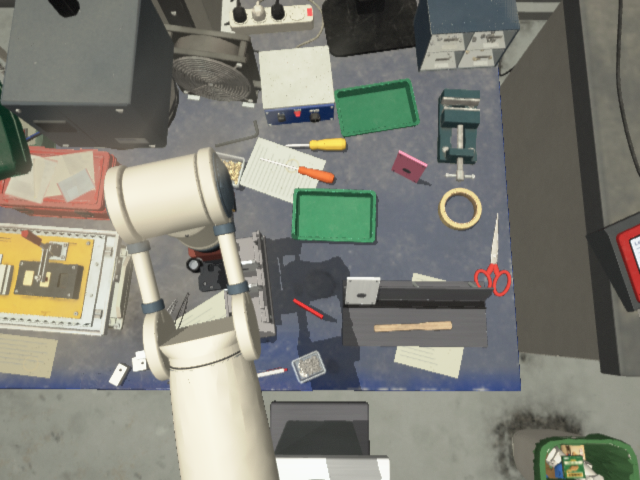

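```bash
cat >> m.py <<'E'
g=lambda x:w(CO,CY,x,0,0)[:2]
def pick(x,d):
    r.servo_line([*g(x+d),.273],speed=.15); st("down")
    r.grab(3); st("grab")
    for k in(.009,.0045,.002):
        if k<d: r.servo_line([*g(x+k),.273],speed=.04); st(k)
    r.grab(25); st("g")
    e=k if d else 0
    r.servo_line([*g(x+e),.285],speed=.06); st("l")
    r.servo_line([*g(x+e),.36],speed=.12); st("l")
    r.servo_line([*g(x+e),.45],speed=.2); st("up")
def place2(y):
    r.reach(tcp(y,.005,.12),TILT)
    r.servo_line(tcp(y,.005,.015),speed=.15)
    f0=r.sense()["contact_force"]; up=.006
    while up>-.007:
        r.servo_line(tcp(y,.005,up),speed=.04)
        if (r.sense()["contact_force"]-f0)[2]>4: break
        up-=.0015
    st("floor %.4f"%up); up+=.001; off=.005
    r.servo_line(tcp(y,off,up),speed=.03)
    fx=r.sense()["contact_force"][0]
    while off>-.006:
        off-=.0015
        r.servo_line(tcp(y,off,up),speed=.03)
        if r.sense()["contact_force"][0]-fx<-3.5: break
    st("back %.4f"%off)
    return off,up
E
python3 - <<'E'
from m import *
pick(.025,.016)
place2(.041)
cv2.imwrite("pics/p6.png",cv2.resize(r.snapshot("scene")["frame"][180:380,270:470,::-1],None,fx=3,fy=3))
E
```

```text
down t26.4 tcp [0.5737 0.1667 0.2744] F [-0.4 -0.2 -0.3] op 0.0878 j6 5
grab t27.4 tcp [0.5727 0.1666 0.2729] F [-5.9 -0.5  3.6] op 0.0231 j6 5
0.009 t27.8 tcp [0.5655 0.1657 0.2729] F [-5.4 -1.1  1.9] op 0.0090 j6 5
0.0045 t28.0 tcp [0.5618 0.1651 0.2729] F [-1.2  0.   0.4] op 0.0061 j6 5
0.002 t28.3 tcp [0.5595 0.1647 0.273 ] F [-1.2  0.1  0.3] op 0.0062 j6 5
g t28.5 tcp [0.5596 0.1648 0.273 ] F [-0.8  0.3  0.3] op 0.0056 j6 5
l t28.8 tcp [0.5596 0.1648 0.2858] F [ 0.2  0.1 -1.7] op 0.0061 j6 5
l t29.6 tcp [0.5594 0.1647 0.3589] F [ 0.1 -0.2 -2.1] op 0.0059 j6 5
up t30.2 tcp [0.5597 0.1648 0.4484] F [ 0.4 -0.9 -2.6] op 0.0059 j6 5
floor -0.0030 t34.3 tcp [ 0.5664 -0.1815  0.257 ] F [1.4 0.9 4.9] op 0.0060 j6 -20
back 0.0035 t34.8 tcp [ 0.5676 -0.1816  0.2567] F [-2.6  0.4  6.5] op 0.0057 j6 -20
```

View pics/p6.png

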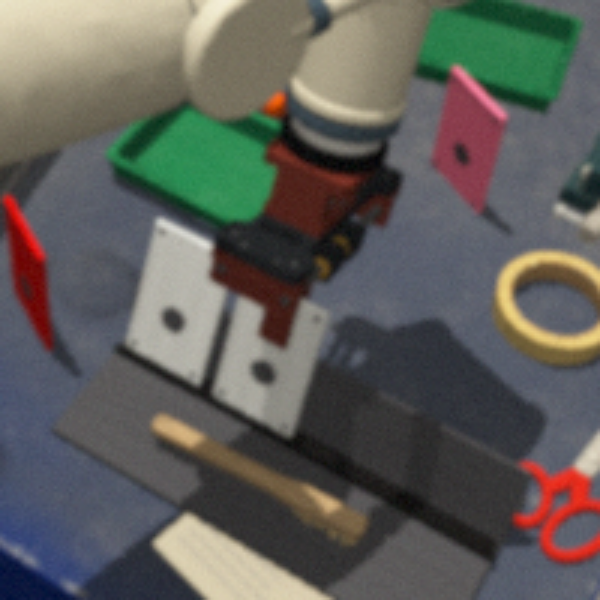

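Run:
```python
from m import *
r.servo_line(tcp(.041,.002,-.002),speed=.03);st("b")
r.let_go()
r.servo_line(tcp(.041,.002,.13),speed=.25)
r.reach([*g(-.025+.001),.42],down(98)); st("above")
pick(-.024,0)
off,up=place2(-.041)
r.servo_line(tcp(-.041,off-.0015,up),speed=.03);st("b")
r.let_go()
r.servo_line(tcp(-.041,.002,.13),speed=.25)
b=98.
h=w(PIV,np.radians(b),.165,0,0)[:2]
r.reach([*h,.43],down(b)); st("bar")
for n in("scene","top"): cv2.imwrite(f"pics/p7{n}.png",r.snapshot(n)["frame"][:,:,::-1])
```

```text
b t35.1 tcp [ 0.5686 -0.1817  0.2564] F [-5.2  1.2  9. ] op 0.0056 j6 -20
above t38.3 tcp [0.5095 0.1569 0.4194] F [ 0.1 -0.4  0. ] op 0.0882 j6 6
down t39.5 tcp [0.5094 0.1576 0.2743] F [-0.3 -0.5 -0.3] op 0.0881 j6 6
grab t40.7 tcp [0.5092 0.1577 0.273 ] F [ 1.9 -0.3 -1.7] op 0.0064 j6 6
g t40.9 tcp [0.5095 0.1577 0.273 ] F [ 4.7  1.1 -2.8] op 0.0058 j6 6
l t41.3 tcp [0.5094 0.1577 0.2858] F [4.8 1.  0.9] op 0.0060 j6 6
l t42.1 tcp [0.5088 0.1576 0.3586] F [-0.  -0.4 -1.9] op 0.0059 j6 6
up t42.7 tcp [0.5092 0.1577 0.4485] F [ 0.1  0.2 -2.4] op 0.0060 j6 6
floor -0.0030 t47.0 tcp [ 0.5664 -0.2634  0.257 ] F [0.1 0.6 4.8] op 0.0060 j6 -27
back 0.0035 t47.5 tcp [ 0.5676 -0.2636  0.2567] F [-2.4  0.5  4.8] op 0.0062 j6 -27
b t47.7 tcp [ 0.5686 -0.2637  0.2564] F [-5.   0.4  7.7] op 0.0061 j6 -27
bar t51.8 tcp [0.3916 0.3072 0.4298] F [-0.2  0.1  1. ] op 0.0874 j6 26
```

View pics/p7scene.png

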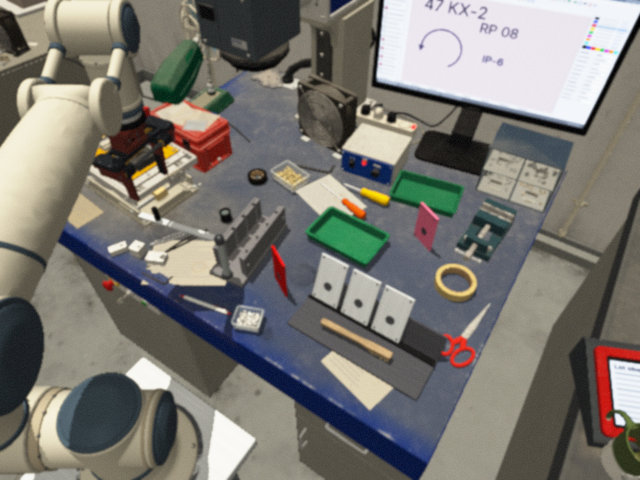

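View pics/p7top.png

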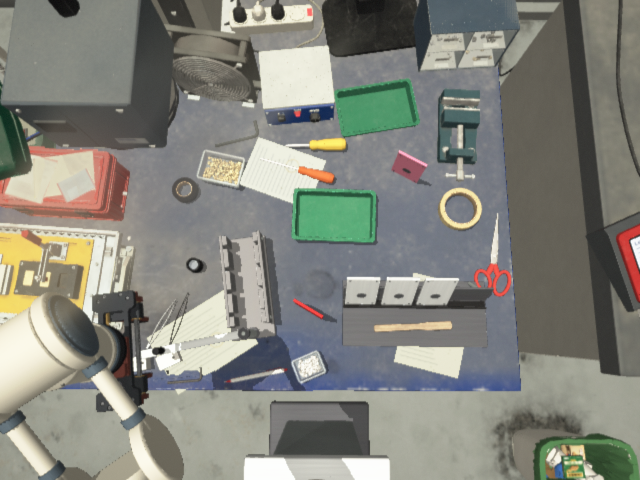

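Run:
```python
from m import *
H=lambda b:[*w(PIV,np.radians(b),.165,0,0)[:2],.336]
b=101.
h=H(b); r.servo_line([h[0],h[1],.43],down(b)); r.servo_line(h,speed=.15); r.grab(3); s=st("g")
f0=s["contact_force"]
for b in list(np.arange(95,13,-6.))+list(np.arange(12,3,-1.)):
    r.servo_line(H(b),down(b),speed=.12 if b>12 else .03)
    s=r.sense(); t=np.array([-np.sin(np.radians(b)),np.cos(np.radians(b))])
    ft=(s["contact_force"]-f0)[:2]@t
    if b<30: print(b,s["contact_force"].round(1),"ft %.1f"%ft,"%.4f"%s["opening"])
    if ft>6 and b<14: break
st()
for n in("scene","top"): cv2.imwrite(f"pics/p8{n}.png",r.snapshot(n)["frame"][:,:,::-1])
```

```text
g t54.1 tcp [0.3825 0.3063 0.3359] F [ 0.  -0.6 -0.3] op 0.0151 j6 24
29.0 [-2.1 -1.   2. ] ft 0.7 0.0147
23.0 [-2.2 -1.1 -0.3] ft 0.4 0.0153
17.0 [-3.5 -0.6  1.1] ft 1.0 0.0145
12.0 [-5.2 -1.3  0.8] ft 0.3 0.0151
11.0 [-4.6 -0.9  0.5] ft 0.5 0.0146
10.0 [-4.4 -1.5  0.4] ft -0.2 0.0152
9.0 [-4.  -0.5 -0. ] ft 0.6 0.0151
8.0 [-4.5  5.3 -0.7] ft 6.4 0.0151
 t59.8 tcp [0.5772 0.1683 0.3359] F [-4.5  5.3 -0.7] op 0.0151 j6 95
```

View pics/p8top.png

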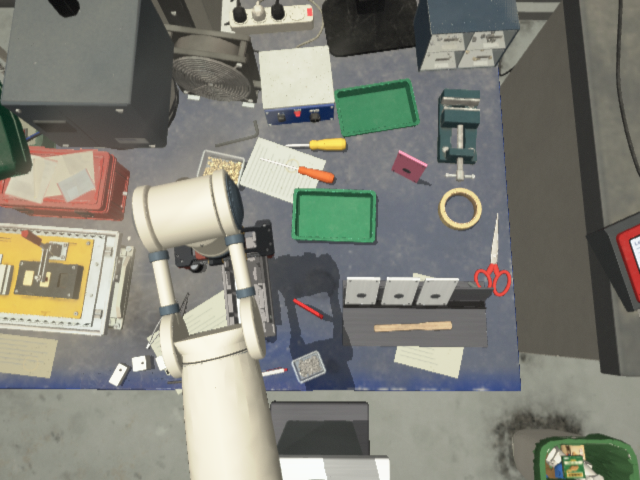

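Run:
```python
from m import *
import pickle
r.let_go()
p=r.sense()["tcp_pos"]; r.servo_line([p[0],p[1],.43],speed=.2)
r.reach([.42,.25,.43],down(90)); st()
S={n:r.snapshot(n) for n in("scene","top")}; pickle.dump(S,open("s1.pkl","wb"))
T=S["top"]["frame"][:,:,::-1]; C=S["scene"]["frame"][:,:,::-1]
crop(T,330,265,500,365,"pics/q1.png",4.5)
crop(T,280,180,390,250,"pics/q2.png",6)
crop(C,280,240,480,400,"pics/q3.png",4)
crop(T,190,220,290,350,"pics/q4.png",4)
```

```text
t62.8 tcp [0.4203 0.2499 0.4289] F [0.3 0.2 0.3] op 0.0880 j6 27
```

View pics/q1.png

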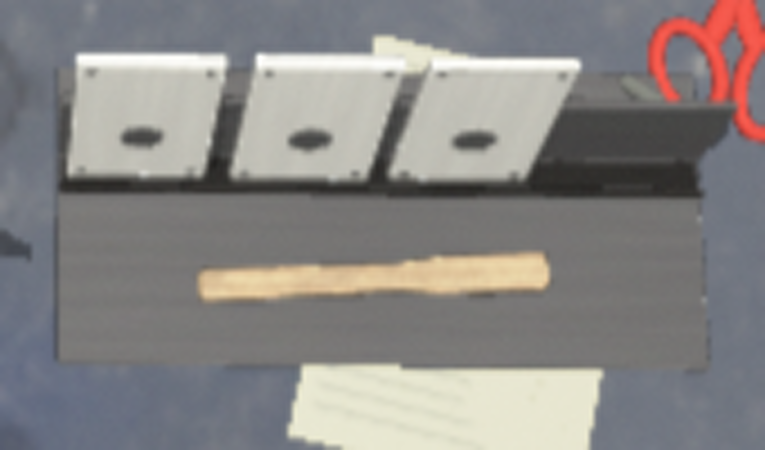

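View pics/q2.png

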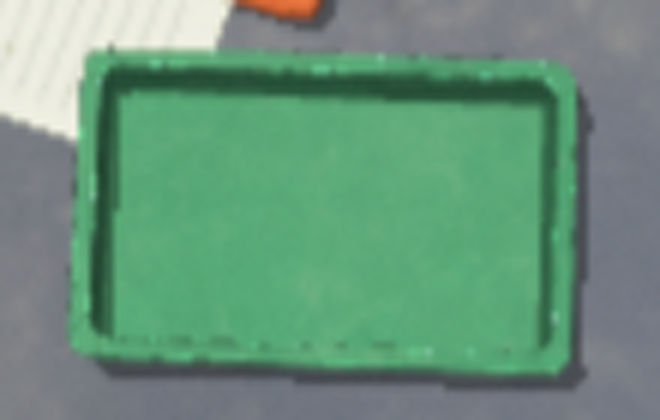

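View pics/q3.png

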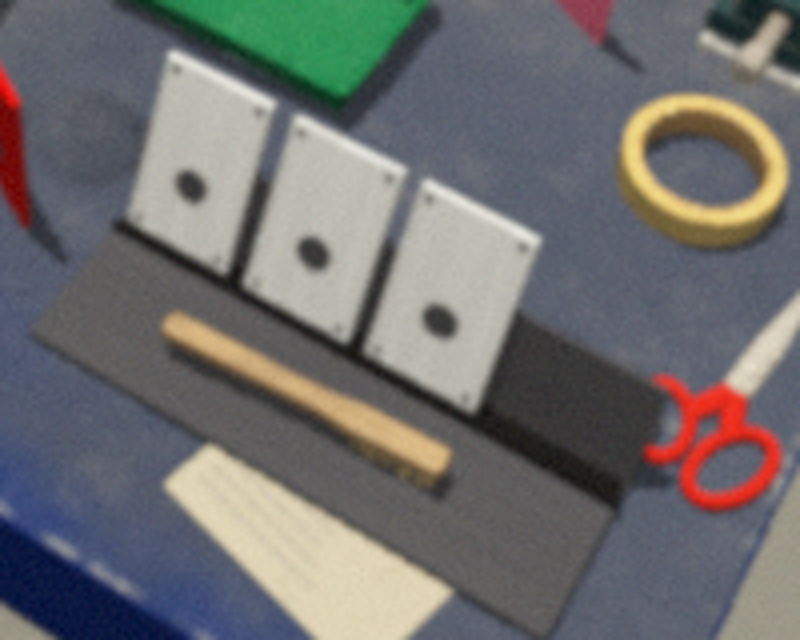

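View pics/q4.png

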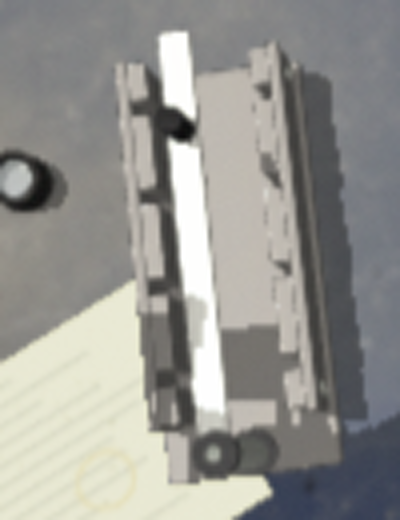

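Run:
```python
import pickle
from h import *; from scene import *
S=pickle.load(open("s1.pkl","rb"));T=S["top"];C=S["scene"]
c=[atz(T,280+u/6,180+v/6,.03)[:2] for u,v in((87,52),(577,65),(570,375),(74,353))]
for q in c:print(q.round(4))
print("tray c",np.mean(c,0)); 
for a,b in((1,0),(2,3)): d=c[b]-c[a]; print("yaw",np.degrees(np.arctan2(-d[0],d[1])),np.linalg.norm(d))
p=lambda u,v:(330+u/4.5,265+v/4.5); q=lambda u,v:(280+u/4,240+v/4)
L=atz(T,*p(198,285),.030);R=atz(T,*p(549,271),.030);print("brush",L,R,(L+R)/2,np.linalg.norm(L-R),np.degrees(np.arctan2(-(L-R)[0],(L-R)[1])))
print(tri(T,p(198,285),C,q(164,325)),tri(T,p(549,271),C,q(449,463)))
a=atz(T,190+173/4,220+32/4,.148);print("bar tip",a,"ang",np.degrees(np.arctan2(*(a[:2]-PIV)[::-1])))
# panel lean: top corners of panels, both views
for n,pt,ps in(("1",(80,56),(172,52)),("1r",(225,56),(275,100)),("3r",(580,64),(540,238)),("3bl",(388,181),(365,354))):
    print(n,tri(T,p(*pt),C,q(*ps)))
```

```text
[0.7522 0.0564]
[ 0.748  -0.1373]
[ 0.6234 -0.1326]
[0.6309 0.0593]
tray c [ 0.68863006 -0.03854807]
yaw -1.2474060975394714 0.19373013502366498
yaw -2.248539870705505 0.19213594236447543
brush [ 0.42761435 -0.12745759  0.03      ] [ 0.43553008 -0.30260798  0.03      ] [ 0.43157221 -0.21503279  0.03      ] 0.17532917009220417 2.587656805348147
(array([ 0.42728983, -0.12752294,  0.02529003]), np.float64(0.0011197736444615368)) (array([ 0.43587787, -0.30262074,  0.0318754 ]), np.float64(0.0012367256892015085))
bar tip [0.63030796 0.17511881 0.148     ] ang 8.107741938244617
1 (array([ 0.5310172 , -0.06404029,  0.12172849]), np.float64(0.0010315130216867175))
1r (array([ 0.5316389 , -0.13187871,  0.12365793]), np.float64(0.0003098835001701883))
3r (array([ 0.52877688, -0.29652636,  0.12422495]), np.float64(0.0001596166990780932))
3bl (array([ 0.48107632, -0.22787517,  0.01144257]), np.float64(0.0014552391745495123))
```

Run:
```python
from m import *
bc=np.array([.4316,-.215]); by=np.radians(2.6)
G=lambda dx,z:[*w(bc,by,dx,-.008,0)[:2],z+.163]
ps=92.6
r.reach(G(-.024,.25),down(ps)); st("above")
r.servo_line(G(-.024,.036),speed=.12); st("down")
r.grab(3); st("grab3")
r.grab(20); st("grab20")
S=r.snapshot("scene")["frame"][:,:,::-1]; crop(S,250,200,480,400,"pics/b1.png",3)
```

```text
above t64.6 tcp [ 0.4083 -0.2235  0.4131] F [-0.7 -1.1 -0.7] op 0.0877 j6 -36
down t66.6 tcp [ 0.4082 -0.2242  0.1997] F [ 0.2  0.  -0.1] op 0.0875 j6 -36
grab3 t67.6 tcp [ 0.408  -0.2241  0.199 ] F [ 1.  -0.2  0.4] op 0.0170 j6 -36
grab20 t67.9 tcp [ 0.408  -0.2241  0.199 ] F [ 0.2 -0.3 -0. ] op 0.0164 j6 -36
```

View pics/b1.png

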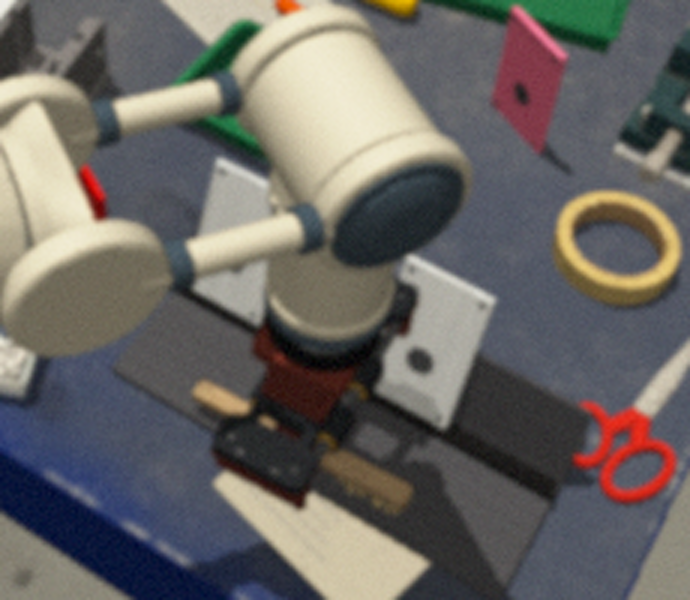

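Run:
```python
from m import *
p=r.sense()["tcp_pos"]
r.servo_line([p[0],p[1],.23],speed=.08); st("lift")
r.servo_line([p[0],p[1],.40],speed=.2); st("lift")
tc=np.array([.6886,-.0385]); by=np.radians(23.3)
q=w(tc,by,0,-.008,0)[:2]
r.reach([*q,.40],down(113.3)); st("over")
r.servo_line([*q,.25],speed=.15); st("low")
C=r.snapshot("scene")["frame"][:,:,::-1]; crop(C,270,150,470,300,"pics/b2.png",3.5)
```

```text
lift t68.5 tcp [ 0.4081 -0.2241  0.2306] F [0.1 0.3 0.1] op 0.0168 j6 -36
lift t69.5 tcp [ 0.408  -0.2241  0.3984] F [ 0.5 -0.1 -0.9] op 0.0167 j6 -36
over t70.7 tcp [ 0.6913 -0.0468  0.4004] F [ 0.6  0.5 -0.3] op 0.0167 j6 -30
low t71.9 tcp [ 0.692  -0.0459  0.2517] F [-0.6  1.1 -0.4] op 0.0168 j6 -30
```

View pics/b2.png

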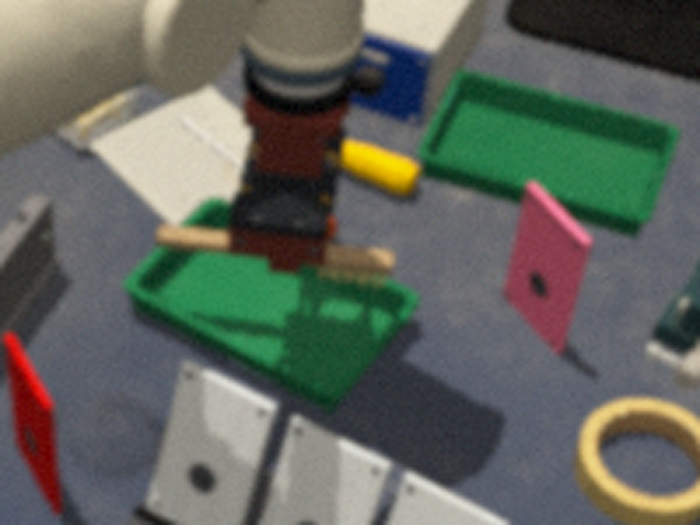

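Run:
```python
from m import *
tc=np.array([.6886,-.0385]); by=np.radians(24.3)
q=w(tc,by,0,-.008,0)[:2]
r.servo_line([*q,.218],down(114.3),speed=.08); st("low")
T=r.snapshot("top");crop(T["frame"][:,:,::-1],270,170,410,270,"pics/b3.png",5.5)
C=r.snapshot("scene");crop(C["frame"][:,:,::-1],270,180,420,280,"pics/b4.png",5)
for s,n in((-1,"bristle"),(1,"handle")):
    P=w(tc,by,0,s*.0875,.047); print(n,P.round(3),((proj(T,P)-[270,170])*5.5).round(),((proj(C,P)-[270,180])*5).round())
```

```text
low t72.5 tcp [ 0.6917 -0.0458  0.2171] F [-0.4 -0.3 -0.5] op 0.0166 j6 -31
bristle [ 0.725 -0.118  0.047] [544. 156.] [556. 266.]
handle [0.653 0.041 0.047] [165. 320.] [225. 226.]
```

View pics/b3.png

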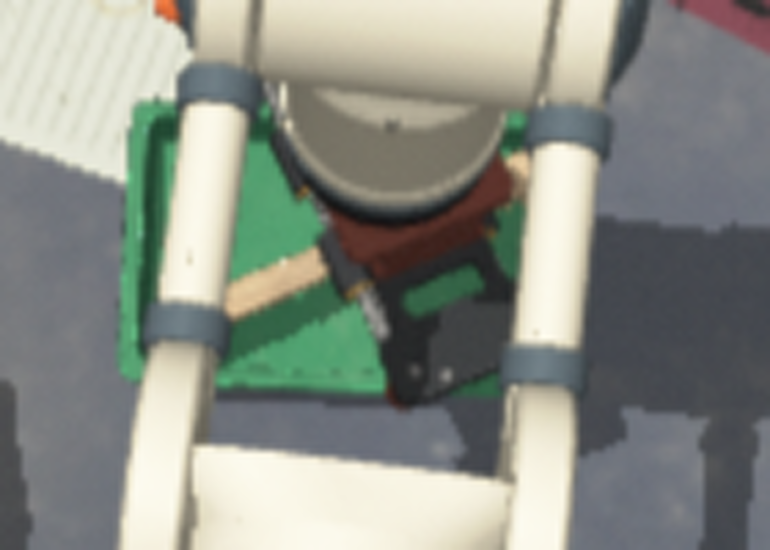

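View pics/b4.png

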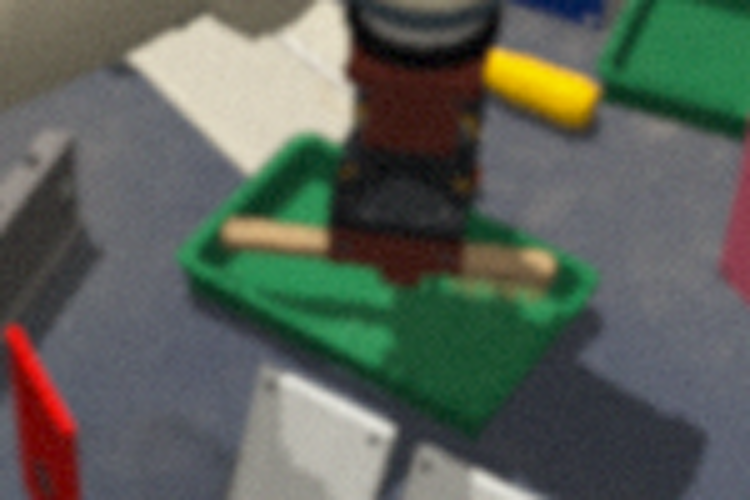

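Run:
```python
from m import *
import pickle
r.let_go(); p=r.sense()["tcp_pos"]
r.servo_line([p[0],p[1],.40],speed=.15)
r.reach([.42,.25,.43],down(90)); st()
S={n:r.snapshot(n) for n in("scene","top")}; pickle.dump(S,open("s2.pkl","wb"))
for n in S: cv2.imwrite(f"pics/e_{n}.png",S[n]["frame"][:,:,::-1])
crop(S["top"]["frame"][:,:,::-1],270,170,410,270,"pics/e3.png",5.5)
crop(S["scene"]["frame"][:,:,::-1],270,180,420,280,"pics/e4.png",5)
```

```text
t76.6 tcp [0.4205 0.2497 0.4298] F [ 0.1 -0.4  0. ] op 0.0876 j6 27
```

View pics/e_scene.png

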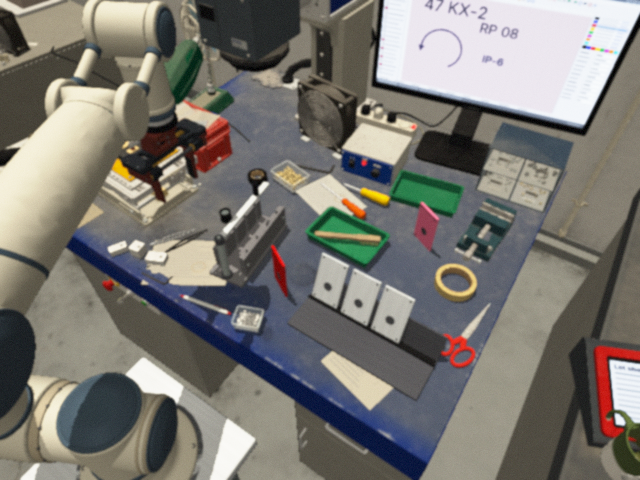

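View pics/e_top.png

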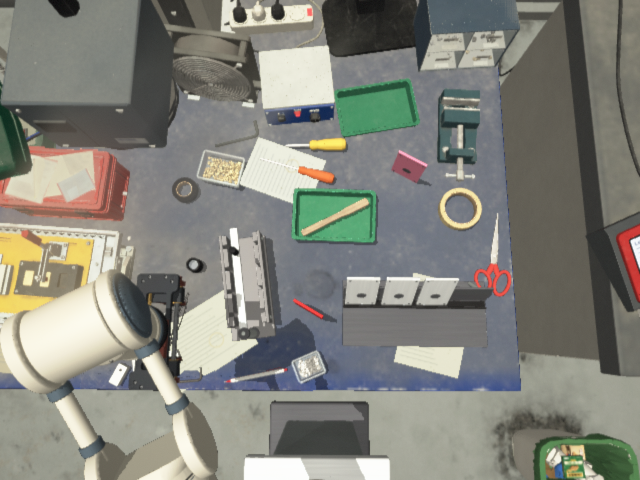

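View pics/e3.png

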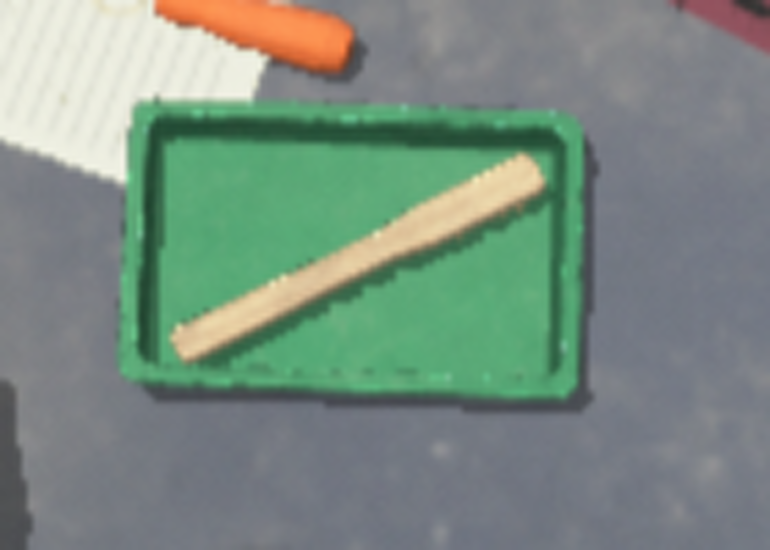

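View pics/e4.png

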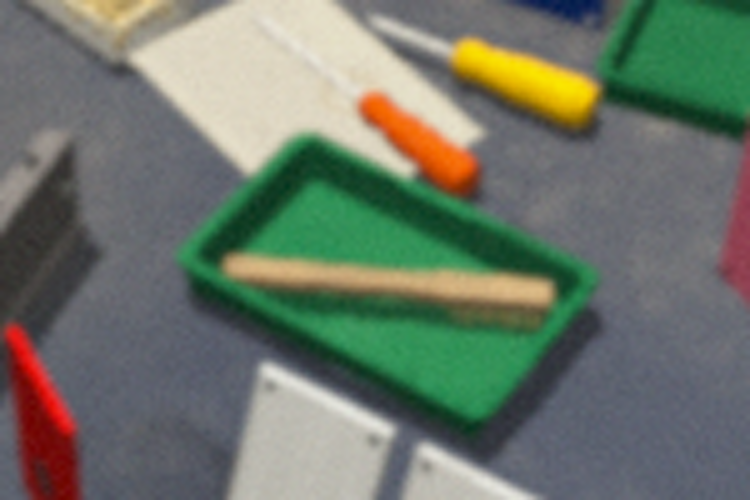

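Run:
```python
from m import *
import pickle
S=pickle.load(open("s2.pkl","rb"))
t=lambda u,v:(270+u/5.5,170+v/5.5);c=lambda u,v:(270+u/5,180+v/5)
print(tri(S["top"],t(180,345),S["scene"],c(226,266)),tri(S["top"],t(533,170),S["scene"],c(553,288)))
r.wait(2)
T=r.snapshot("top")["frame"].astype(int); d=np.abs(T-S["top"]["frame"]).sum(2); print("changed px",(d>60).sum(), np.argwhere(d>60)[:5]); st()
```

```text
(array([0.64631089, 0.03589061, 0.02513254]), np.float64(0.0007741593238690847)) (array([ 0.72489709, -0.11666617,  0.02801533]), np.float64(0.0036170275863333405))
changed px 1632 [[269 109]
 [269 115]
 [272 102]
 [272 121]
 [273 121]]
 t78.7 tcp [0.42 0.25 0.43] F [-1.1  0.1  0.8] op 0.0879 j6 27
```

Run:
```python
from m import *
import pickle
S=pickle.load(open("s2.pkl","rb"))
T=r.snapshot("top")["frame"].astype(int); d=np.abs(T-S["top"]["frame"]).sum(2)>60
print(d[:, 220:].sum(), d[:260].sum())
cv2.imwrite("pics/f.png",T[:,:,::-1].astype(np.uint8))
if d[:380,225:].sum()<30: r.hand_in(); print("handed in")
```

```text
109 0
```

View pics/f.png

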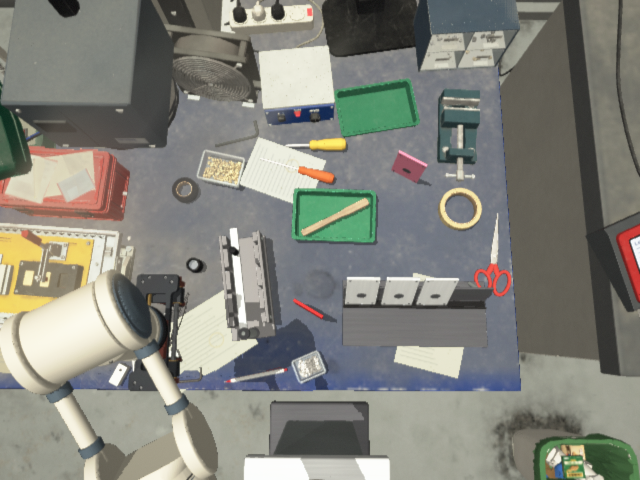

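Run:
```python
import cv2,numpy as np,pickle
S=pickle.load(open("s2.pkl","rb"));f=cv2.imread("pics/f.png")[:,:,::-1].astype(int)
d=np.abs(f-S["top"]["frame"]).sum(2)>60
q=np.argwhere(d);q=q[q[:,1]>220];print(q.min(0),q.max(0),np.median(q,0))
```

```text
[293 225] [476 358] [326. 251.]
```

The changed pixels are only the arm's settling shadow, around column 251, row 326. All the objects are where they were, so I am handing in.

```bash
python3 -c "
from station import r
r.hand_in(); print(r.sense()['clock'])"
```

```text
the job is handed in; nothing more can be done
the job is handed in; nothing more can be done
```

The job is handed in, with the robot's clock at about 79 s of the 210 s allowed. Everything asked for looks done in the last pictures.

- **Bar:** I swung it open to about 93°. After all the panels were out, I swung it back until it met its stop, where the sideways force rose by about 6 N. It measures 8.1° against the cassette's 8.0° axis, so it is closed.
- **Panels:** Three panels were present, with the slot nearest the pivot empty. Each one came straight up and now stands in the rack groove, leaning on the back. Measured top corners are at z of about 0.122–0.124 m and x of about 0.529–0.532 m, as expected for the 18° lean. One lower-corner reading, taken from a single rough pixel, would suggest a steeper lean of about 23°. I put that down to the pixel.
- **Brush:** It was dropped about 2 cm into the nearer green tray and lies flat and diagonal inside. Its ends measure 25 and 28 mm high, against 24 mm expected.
- **Bystanders:** The loupe, the tape, and the red and pink look-alikes look unmoved in the final images. I did not see the brush being knocked aside at any point.
- **Failed check:** My last image comparison first stopped the hand-in because it found 109 changed pixels. They lay around the arm and its shadow, no object had moved, and I then handed in.

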